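Load an agar plate into the plate scanner

ROBOT

A 6-joint arm with a two-finger parallel gripper is mounted at the origin on the work surface. World frame = base frame: x ahead of the robot, y to its left, z up, the work surface at z = 0. Lengths are in m, angles in rad, forces in N, time in s.
With the tool pointing down it reaches from about 0.275 to 0.825 m from the base axis. Payload 4.9 kg.
Tool frame: the origin (TCP) lies at the very end of the fingers, on their centre line; the grasp point (between the pads) lies 19 mm behind it (env.grip_depth is the distance from the TCP to the grasp point, in m); z points along the fingers, y is the line along which they close (so a half turn about z gives the same grasp; the last joint's range is limited). The gripper opens to 85 mm and grips with 20 to 120 N. Pads are 22 mm wide; open, the fingers measure 114 mm over their backs; the gripper's body (76 mm by 85 mm) begins 54 mm behind the grasp point. The pads swing forward as they close: fully open they stand 13 mm farther back than shut.
Start: joints at [-1.406, 0.326, -0.193, 1.052, 0, 1.437], TCP at [0.162, -0.526, 0.231] pointing down, gripper open.
Joint ranges: [-2.65, 2.65], [-0.97, 1.79], [-1.3, 1.35], [-1.93, 2.1], [-1.47, 1.37], [-3.14, 3.14]. Speed limits (rad/s): [2.57, 2.57, 3.14, 3.14, 3.14, 3.14].

INTERFACE

Orientations are given as a rotation vector (axis times angle).
In Python, from station import env, camrig, sign_off gives the robot as it stands (env), with the cameras (camrig) and the job as plain functions.
- The arm moves only by the tool jog_arm, called after "Emit:" as name(argument=value, ...) on one line, values as JSON. Schema: {"type":"object","properties":{"increments":{"type":"array","items":{"type":"object","properties":{"trans":{"type":"array","items":{"type":"number"},"minItems":3,"maxItems":3},"turn_vec":{"type":"array","items":{"type":"number"},"minItems":3,"maxItems":3}},"additionalProperties":false},"minItems":1,"maxItems":10},"finger_gap":{"type":"number"},"force":{"type":"number"},"only":{"type":"string"},"quiet":{"type":"boolean"},"lines":{"type":"string"}},"required":["increments"],"additionalProperties":false}. increments is a list of rows, 1 to 10 of them, each an object with the fields trans (a list: dx, dy, dz in normalised numbers (1 is 0.8 m)), turn_vec (a list: a rotation vector rx, ry, rz in parts of the range, where 1.0 means 180 degrees); a field left out counts as zero; each row is the pose to reach, as a shift and turn from the pose commanded when the call began, along the tool's axes at that moment; what a row does not reach only later rows make up. A row lasts 1/8 s, in which the tool goes at most 0.0625 m and 0.188 rad, less where a joint would pass 70% of its speed; a pose out of reach is approached as far as the arm can. finger_gap is the finger opening in m, set as the call begins (left out keeps the last). The fingers move at their own pace and stop on an object; force is the grip in N (left out, the last holds). Time passes only in rows, so rows that do not move let the fingers close. The tool returns the time, the measured TCP pose, the force, the opening and the grip force at its end. only (a regular expression) keeps the lines of the reply that match it, lines (a string "A,B") keeps lines A to B, and quiet returns only ok. No shift or turn number may pass 1 either way. Input that does not fit is refused with a message, and nothing moves.
- env.get_state(): the state, without advancing time (a new reading comes with each control period).
- camrig.snapshot(name): name is "scene" or "top" or "wrist"; returns a dict with "color" (400x640x3 uint8, red, green, blue), "depth" (400x640 float32, m along the optical axis (not along the pixel's ray), 0 where there is no reading), "mtx" (3x3 intrinsics, pixels), "rvec" (rotation vector, rad) and "tvec" (3), from world to camera coordinates, as OpenCV has them; the wrist camera has in their place "hand_eye" (4x4, takes a point from camera to tool coordinates, whose origin is the TCP and whose axes are the flange's). Camera axes: x right, y down, z forward; pixel columns grow to the right and rows downward; lengths in m; the calibration is good to about 2 mm. A picture is of the moment at which its call begins: read the wrist's pose just before it.
- sign_off(): hands the job in; it is judged then, once.
The state is a dict: "clock": time; "joints": joint angles; "dq": joint speeds; "joint_efforts": joint torques, N m; "tcp_pos": TCP position; "ee_rot": TCP orientation; "wrist_force": force on the tool from outside, world axes, zero at the start; "wrist_torque": the same for the moment, N m; "opening": finger opening in m; "grasp_force": force on a finger pad.
Only numpy, scipy, OpenCV 4.12 (cv2) and the standard library are available. Lean on these libraries where they do the work, as an engineer would, in place of code of your own. Each camera call takes 0.05 s, during which the arm holds its last target. There are 200 camera calls.

TASK

Put the marker that was left lying on the plate scanner's stage into the blue instrument tray. Then slide the agar dish flat across the stage, without lifting or tipping it, until it drops fully into the round recess, and swing the scanner's cover down gently until it is fully closed. Leave the stacks of spare dishes, the tape and the scissors where they are.

Things in the scene. Friction and masses are not known exactly. Their poses are not given: they have to be found in the camera images.
- scanner: Plate scanner: flat white fixed instrument, 400 mm long (x) by 230 mm wide (y), its whole top a bare flat grey metal stage 60 mm above the bench. Origin: centre of its underside. +x runs from the loading end (front, small display) to the hinged end; the dish is slid along +x. +x points to the robot's left (world +y), give or take 0.22 rad. The loading half is x -0.2 to 0.
- pocket (a point): Centre of the floor of the round recess in the stage: 94 mm in diameter, 6 mm deep, pale lit floor (the stage's top face is 6 mm above this point). It lies 85 mm along +x from the scanner's centre, 93 mm short of the hinge line.
- dish: Agar dish to load: round, closed, 90 mm in diameter, 15 mm high, 30 to 65 g, amber agar, on the loading half of the stage. Too wide to grip: push its rim or drag it by light pressure on top. Origin: centre of its underside, z up. Over the recess it tips in from about 13 mm before centred; pushed on with over 2 N against the far wall it rides up. Seated, its top is 9 mm above the stage, else 15 mm.
- marker: Flat-bodied marker pen, 130 mm long (its x), 20 mm wide (its y), 14 mm high, 25 g, black with a blue cap on its +x end; it lies flat across the scanner's stage on or near the recess, within 0.5 rad of the scanner's y axis. Origin at the centre of its underside.
- tray: Blue shallow tray on the bench, 100 mm (its x) by 180 mm (its y), walls 3 mm thick and 18 mm high, floor 3 mm thick. Fixed. Origin: centre of its underside. Thin steel forceps (130 mm) lie in it along the +x wall, 36 mm from the middle; the rest is free for the marker. It and the board with dish stacks sometimes swap places; both stand to the robot's right of the scanner.
- cover (a joint): Angle of the scanner's cover in rad: 0 closed, grows as it opens, stop at 1.9 (1.57 is upright). Starts between 1.45 and 1.85. A damped friction hinge (0.5 N m) holds it where it is left, so push it all the way: up to 6 N near its free edge. Closed, its roof is 12 mm above the stage: a seated dish clears it by 3 mm, an unseated one holds it open.
- cover_hinge (a point): Point on the cover's hinge axis, at the middle of its length; the axis is level, parallel to the scanner's y, 12 mm above the stage at the scanner's x = 178 mm.
- cover_edge (a point): Middle of the cover's free edge, on its outer face (moves with it). The cover is a white panel 180 mm from hinge axis to free edge, 200 mm wide, 8 mm thick, its outer face 8 mm outside the hinge axis; black inside with 11 mm skirts on three sides; a blue lip 70 mm wide, 6 mm thick juts 25 mm beyond the free edge. Upright, the free edge is 252 mm above the bench.
- board: White board, 100 by 190 by 4 mm, on which two stacks of spare dishes stand. Fixed. Not needed. Origin at the centre of its underside.
- stack_a: Stack of four spare agar dishes, 90 mm in diameter, 60 mm high, on the white board. Leave alone. Origin at the centre of its underside.
- stack_b: Stack of three spare agar dishes, 90 mm in diameter, 45 mm high, on the white board. Leave alone. Origin at the centre of its underside.
- tape: Roll of white tape lying flat, 96 mm in diameter, 25 mm high. Leave alone. Origin at the centre of its underside.
- scissors: Scissors with orange handles lying flat, 190 mm long. Leave alone. Origin at the middle of its underside.

How it is judged:
On the way, in this order (a step that is already met when the one before it is completed fails the run):
1. the marker lies in the tray (x of marker in the frame of tray between -0.042 and 0.042 m and y of marker in the frame of tray between -0.09 and 0.09 m and z of marker in the frame of tray below 0.014 m and linear speed of marker below 0.02 m/s), for 0.2 s.
2. the dish lies fully down in the recess while the cover is still open (horizontal distance between dish and pocket below 0.004 m and z of dish in the frame of pocket below 0.002 m and angle between dish's own z axis and vertical below 0.03 rad and value of joint cover above 0.6 rad), for 0.2 s.
At the end, for the whole second after the job is handed in: The cover is closed (under 0.02 rad), the dish lies fully down in the recess (underside within 2 mm of its floor, centre within 4 mm, level within 0.03 rad) and the marker lies at rest in the tray (its centre within the tray and its underside under 14 mm above the tray's underside) (all of step 1 and value of joint cover below 0.02 rad and horizontal distance between dish and pocket below 0.004 m and z of dish in the frame of pocket below 0.002 m and angle between dish's own z axis and vertical below 0.03 rad and linear speed of dish below 0.02 m/s); the robot touches nothing.
It fails at once if the dish is lifted (its underside more than 12 mm above the stage) or tipped (more than 0.3 rad) (z of dish in the frame of scanner above 0.072 m or angle between dish's own z axis and vertical above 0.3 rad).
It fails at once if the cover is slammed (closing faster than 2.5 rad/s when nearly shut) (value of joint cover below 0.25 rad and velocity of joint cover below -2.5 rad/s).
It fails at once if a stack of spare dishes, the tape or the scissors is moved by more than 30 mm (distance of any of stack_a, stack_b, tape, scissors from where it was at the start of the episode above 0.03 m).
It also fails if it takes over 72 s, if anything falls off the work surface, if the arm or the gripper's body presses on something with over 40 N, if the wrist force passes 120 N, or if a joint passes its speed limit or range.

## Working session

There is one attempt and no reset: what is moved stays moved. The work goes in short steps, Python scripts to look and compute and a tool call to move; the robot and the scene stay as the last step left them, time stands still between calls to the robot, and variables do not carry over. Pictures are saved under pics/ and viewed, at most 10 in all, crops included, and the job is handed in when it is done.

```bash
ls; mkdir -p pics
```

Create h.py:
```python
import numpy as np, cv2
from station import env, camrig, sign_off
from scipy.spatial.transform import Rotation as R
def snap(n):
    s=env.get_state(); d=camrig.snapshot(n)
    if n=="wrist":
        T=np.eye(4);T[:3,:3]=R.from_rotvec(s["ee_rot"]).as_matrix();T[:3,3]=s["tcp_pos"]
        d["T"]=T@d["hand_eye"]
    else:
        T=np.eye(4);T[:3,:3]=cv2.Rodrigues(np.array(d["rvec"],float))[0];T[:3,3]=np.ravel(d["tvec"])
        d["T"]=np.linalg.inv(T)
    return d
def cloud(d):
    v,u=np.mgrid[:400,:640]; z=d["depth"]; K=np.array(d["mtx"])
    p=np.stack([(u-K[0,2])/K[0,0]*z,(v-K[1,2])/K[1,1]*z,z],-1)
    return p@d["T"][:3,:3].T+d["T"][:3,3]
def save(d,f,box=None):
    c=d["color"][...,::-1]
    if box: c=c[box[1]:box[3],box[0]:box[2]]
    cv2.imwrite("pics/"+f,c)
```

Run:
```python
from h import *
import pickle
D={}
for n in("scene","top"):
    D[n]=snap(n); save(D[n],n+"0.png"); print(n,D[n]["T"].round(3).tolist(),np.array(D[n]["mtx"]).tolist())
pickle.dump(D,open("D0.pkl","wb")); print(env.get_state())
```

```text
pics
station.py
scene [[-0.849, 0.395, -0.35, 0.912], [0.528, 0.626, -0.574, 0.69], [-0.008, -0.672, -0.74, 0.977], [0.0, 0.0, 0.0, 1.0]] [[449.6428225399881, 0.0, 327.6514276023205], [0.0, 449.6428225399881, 210.1749896462901], [0.0, 0.0, 1.0]]
top [[0.028, -0.997, 0.071, 0.41], [-1.0, -0.028, 0.005, 0.008], [-0.003, -0.071, -0.997, 1.393], [0.0, 0.0, 0.0, 1.0]] [[499.2827690731183, 0.0, 313.27707480135325], [0.0, 499.2827690731183, 196.1502457227819], [0.0, 0.0, 1.0]]
{'clock': 0.1, 'joints': array([-1.40619707e+00,  3.26862367e-01, -1.93492782e-01,  1.05203816e+00,
        5.99193232e-06,  1.43660044e+00]), 'dq': array([-7.71636688e-04, -2.53887751e-03,  1.07450493e-03, -2.73844504e-04,
       -1.43961244e-03, -3.08428319e-05]), 'joint_efforts': array([ 1.19931981e-03, -4.44238222e+01,  2.63039303e+01,  7.87599332e-03,
       -5.92841070e-05, -1.84066130e-05]), 'tcp_pos': array([ 0.16182834, -0.52508746,  0.23058081]), 'ee_rot': array([-3.10501912e+00, -4.67364639e-01,  2.87067565e-05]), 'wrist_force': array([ 0.05255498, -0.37124553, -0.13523725]), 'wrist_torque': array([-0.02794143,  0.00730969, -0.07857451]), 'grasp_force': 0.0, 'opening': 0.08535207683977965}
```

View pics/scene0.png

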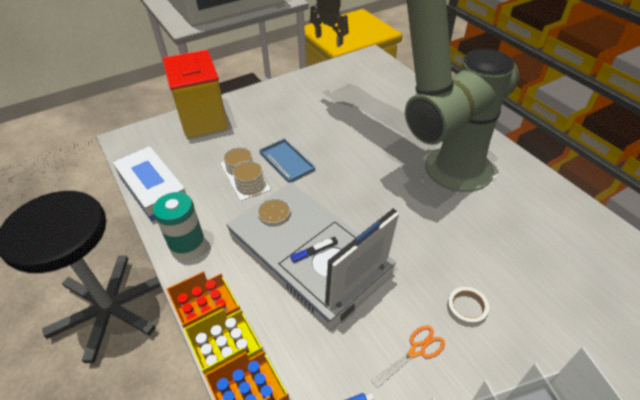

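View pics/top0.png

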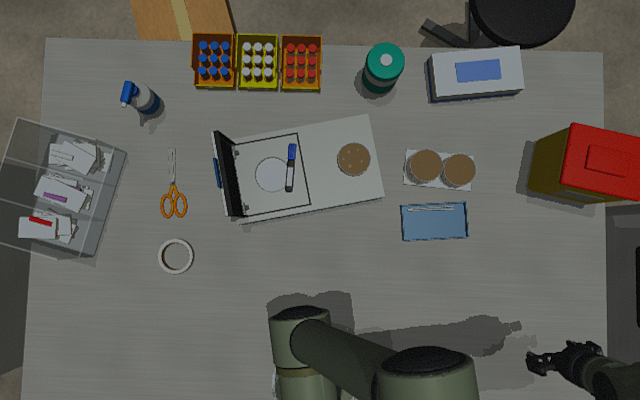

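The scene view shows the cover up, with the marker beside the recess at (314,248) and the dish at (274,211). The top view shows:

- dish (353,159)
- marker (292,168), with its cap toward +x
- recess (270,175)
- tray (434,221), with the forceps along its far (+x) wall
- cover hinge near (235,175)

Next I'll measure these from both views.

Run:
```python
from h import *
import pickle
D=pickle.load(open("D0.pkl","rb"))
C={n:cloud(D[n]) for n in D}
H={n:cv2.cvtColor(D[n]["color"],cv2.COLOR_RGB2HSV) for n in D}
t=C["top"];s=C["scene"]
for n,px in(("top",[(353,159),(292,152),(289,180),(270,175),(320,150),(434,225),(434,209),(330,190),(415,165),(458,170),(175,255)]),("scene",[(274,211),(302,252),(328,243),(325,262),(250,225),(288,160),(380,270)])):
    for u,v in px: print(n,u,v,C[n][v,u].round(4),H[n][v,u], D[n]["color"][v,u])
# stage points
for n in C:
    c=C[n]; m=(abs(c[...,2]-.06)<.004)&(c[...,0]>.2)&(c[...,0]<.75)&(abs(c[...,1])<.35)
    p=c[m]; r=cv2.minAreaRect(p[:,:2].astype(np.float32)); print(n,"stage",m.sum(),r,cv2.boxPoints(r).round(3).tolist(),np.median(p[:,2]))
    h=H[n]
    def blob(name,m):
        k,l,st,ce=cv2.connectedComponentsWithStats(m.astype(np.uint8)); i=1+np.argmax(st[1:,4]); q=c[l==i]; q=q[np.isfinite(q).all(1)]
        r=cv2.minAreaRect(q[:,:2].astype(np.float32)); print(n,name,st[i],ce[i].round(1),"rect",np.round(r[0],4),np.round(r[1],4),round(r[2],2),"z",np.percentile(q[:,2],[5,50,95]).round(4),"med",np.median(q[:,:2],0).round(4))
    ws=(c[...,0]>.2)&(c[...,0]<.7)&(abs(c[...,1])<.4)
    blob("dish",ws&(c[...,2]>.07)&(c[...,2]<.085)&(h[...,0]<25)&(h[...,1]>90)&(c[...,1]>-.2))
    blob("tray",ws&(h[...,0]>95)&(h[...,0]<120)&(h[...,1]>60)&(c[...,2]<.03)&(c[...,1]<-.1))
    blob("cap",ws&(h[...,0]>105)&(h[...,0]<130)&(h[...,1]>120)&(c[...,2]>.062)&(c[...,2]<.09)&(c[...,1]<.15))
    blob("marker",ws&(c[...,2]>.066)&(c[...,2]<.085)&(c[...,1]>-.01)&(c[...,1]<.1)&(D[n]["color"].sum(-1)<600))
    blob("recess",ws&(c[...,2]<.058)&(c[...,2]>.048)&(c[...,1]>0)&(c[...,1]<.2))
```

```text
top 353 159 [ 0.6063 -0.088   0.0734] [ 17 115  95] [95 77 52]
top 292 152 [0.6208 0.075  0.0727] [113 150 126] [ 52  70 126]
top 289 180 [0.545  0.0804 0.0778] [100  16 145] [136 142 145]
top 270 175 [0.5593 0.1331 0.0563] [105  18 145] [135 140 145]
top 320 150 [6.303e-01 4.000e-04 6.000e-02] [ 68   8 134] [130 134 131]
top 434 225 [ 0.4382 -0.3222  0.0022] [103  95 131] [ 82 110 131]
top 434 209 [ 0.4823 -0.3198  0.0104] [ 35  13 122] [121 122 116]
top 330 190 [ 0.523  -0.0293  0.0596] [ 54   9 139] [135 139 134]
top 415 165 [ 0.5961 -0.2551  0.0635] [ 17 112  93] [93 75 52]
top 458 170 [ 0.5874 -0.3736  0.0515] [ 19 119  92] [92 76 49]
top 175 255 [ 0.3351  0.3949 -0.0016] [ 40  13 114] [112 114 108]
scene 274 211 [ 0.6092 -0.0868  0.0724] [ 19 130 159] [159 130  78]
scene 302 252 [0.6139 0.0751 0.0735] [116 171 173] [ 57  74 173]
scene 328 243 [0.543  0.0844 0.0718] [ 70   4 212] [209 212 210]
scene 325 262 [0.573 0.118 0.051] [ 98   4 235] [231 234 235]
scene 250 225 [ 0.682  -0.0895  0.0567] [ 49  11 187] [182 187 179]
scene 288 160 [ 0.4433 -0.324   0.0012] [104 109 171] [ 98
[... 1370 characters left out ...]
0.05966537941263561
top dish [339 144  31  30 645] [353.7 158.4] rect [ 0.6078 -0.0905] [0.0788 0.0801] 0.95 z [0.071  0.0745 0.0783] med [ 0.6073 -0.0901]
top tray [ 400  202   64   39 2020] [431.7 221.9] rect [ 0.4497 -0.3168] [0.1001 0.1732] 4.73 z [-0.0019  0.003   0.0161] med [ 0.4457 -0.3151]
top cap [288 144   8  16 114] [291.4 151.5] rect [0.6221 0.0767] [0.0414 0.0193] 0.77 z [0.0695 0.0734 0.0781] med [0.6228 0.0771]
top marker [285 144  12  48 357] [290.4 167.4] rect [0.5791 0.0783] [0.0201 0.1271] 86.97 z [0.0689 0.0734 0.0778] med [0.58   0.0779]
top recess [247 153  41  46 945] [270.4 174. ] rect [0.5599 0.1426] [0.1043 0.1236] 87.82 z [0.0496 0.054  0.0575] med [0.562  0.1317]
```

Create fit.py:
```python
from h import *
import pickle
D=pickle.load(open("D0.pkl","rb"))
for n in D:
    c=cloud(D[n]); x,y,z=c[...,0],c[...,1],c[...,2]
    m=(abs(z-.06)<.005)&(y>-.2)&(y<.16)&(x>.4)&(x<.76)
    P=c[m]; out={}
    def edge(a,b,bins,lo):
        r=[]
        for q in bins:
            s=P[abs(P[:,a]-q)<.008]
            if len(s)>5: r.append((q,np.percentile(s[:,b],1.5 if lo else 98.5)))
        r=np.array(r); k=np.polyfit(r[:,0],r[:,1],1); res=r[:,1]-np.polyval(k,r[:,0]); g=abs(res)<.006; return np.polyfit(r[g,0],r[g,1],1),res.std(),g.sum()
    print(n,"near x edge",edge(1,0,np.arange(-.14,.14,.016),True),"far",edge(1,0,np.arange(-.1,.12,.016),False),"front",edge(0,1,np.arange(.52,.66,.016),True))
# top: circle of recess by brightness
d=D["top"]; g=cv2.cvtColor(d["color"],cv2.COLOR_RGB2GRAY)[130:235,195:400]
cv2.imwrite("pics/topc.png",cv2.resize(d["color"][130:235,195:400,::-1],None,fx=3.9,fy=3.9,interpolation=cv2.INTER_CUBIC))
```

```bash
python3 fit.py
```

```text
scene near x edge (array([-0.20219186,  0.47770215]), np.float64(0.031582829365492365), np.int64(3)) far (array([-0.21566222,  0.70725074]), np.float64(0.001037333723789836), np.int64(14)) front (array([ 0.22611511, -0.28745877]), np.float64(0.001527373806863498), np.int64(9))
top near x edge (array([-0.21758348,  0.47384104]), np.float64(0.0008191523723494255), np.int64(18)) far (array([-0.22655475,  0.70345513]), np.float64(0.0008836260184218943), np.int64(14)) front (array([ 0.2143478, -0.281052 ]), np.float64(0.0006701938456344442), np.int64(9))
```

View pics/topc.png

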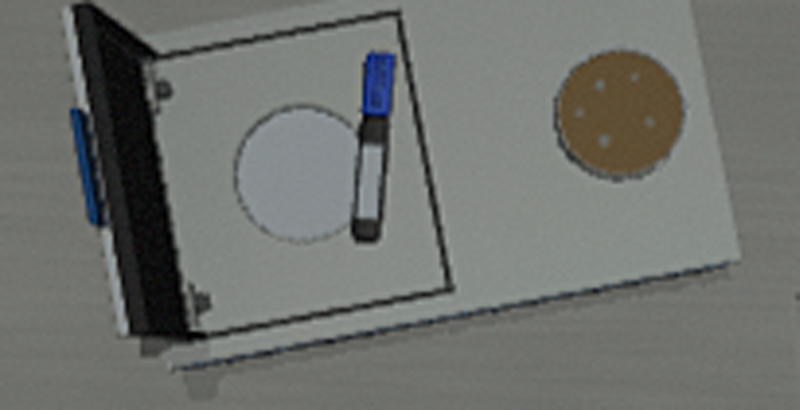

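The crop shows the recess circle at (302,173), the marker over its right-hand side, and the dish at (620,114). The marker has to be moved before the dish can slide. Next I'll work out the move to above the marker.

Create go.py:
```python
from h import *
import sys
# x y z yaw(of tool x axis, tool down)  -> delta in tool axes
def delta(x,y,z,yaw,tilt=0):
    s=env.get_state(); r=R.from_rotvec(s["ee_rot"]); t=R.from_euler("z",yaw)*R.from_euler("x",np.pi)*R.from_euler("y",tilt)
    return r.inv().apply(np.array([x,y,z])-s["tcp_pos"]).round(4),(r.inv()*t).as_rotvec().round(3)
if __name__=="__main__":
    print(*delta(*map(float,sys.argv[1:])))
    s=env.get_state(); print(s["clock"],s["tcp_pos"].round(4),s["joints"].round(2),s["wrist_force"].round(2),s["opening"])
```

```bash
python3 go.py .58 .06 .22 -.045; python3 -c "
from h import *
print(snap('wrist')['hand_eye'])"
```

```text
[ 0.5719 -0.436   0.0114] [-0.002  0.     0.344]
0.1 [ 0.1618 -0.5251  0.2306] [-1.41  0.33 -0.19  1.05  0.    1.44] [ 0.05 -0.37 -0.14] 0.08535207683977965
[[-5.94093982e-04 -9.51113651e-01 -3.08840524e-01  7.89705488e-02]
 [ 9.99999822e-01 -5.83299316e-04 -1.27282303e-04  8.71041452e-04]
 [-5.90865302e-05 -3.08840544e-01  9.51113828e-01 -1.42848197e-01]
 [ 0.00000000e+00  0.00000000e+00  0.00000000e+00  1.00000000e+00]]
```

The rows are not in the units I measure in: shifts go in shares of 0.8 m and turns go in shares of 180 degrees. I convert before sending: 0.51 m / 0.8 = 0.6375, -0.045 m / 0.8 = -0.0563, 0.344 rad / 3.1416 = 0.1095.

Emit:
jog_arm(increments=[{"trans": [0.075, -0.0563, 0], "turn_vec": [0, 0, 0.0095]}, {"trans": [0.15, -0.1125, 0], "turn_vec": [0, 0, 0.0223]}, {"trans": [0.2125, -0.1625, 0], "turn_vec": [0, 0, 0.0318]}, {"trans": [0.275, -0.2125, 0], "turn_vec": [0, 0, 0.0477]}, {"trans": [0.3375, -0.2625, 0], "turn_vec": [0, 0, 0.0637]}, {"trans": [0.4, -0.3125, 0], "turn_vec": [0, 0, 0.0796]}, {"trans": [0.4625, -0.3563, 0], "turn_vec": [0, 0, 0.0955]}, {"trans": [0.525, -0.4, 0], "turn_vec": [0, 0, 0.1095]}, {"trans": [0.5875, -0.45, 0], "turn_vec": [0, 0, 0.1095]}, {"trans": [0.6375, -0.4875, 0], "turn_vec": [0, 0, 0.1095]}], finger_gap=0.04)

```text
clock: 1.4
tcp_pos: [0.5254, -0.0148, 0.2312]
ee_rot: [3.141, -0.071, 0.0]
wrist_force: [0.4, 0.7, 0.3]
opening: 0.0402
grasp_force: 0.0
```

```bash
python3 go.py .58 .06 .22 -.045
```

```text
[ 0.0512 -0.0772  0.0112] [ 0. -0.  0.]
1.4 [ 0.5254 -0.0148  0.2312] [-0.17  0.28 -0.26  1.03 -0.    3.02] [0.41 0.75 0.29] 0.04023424922511222
```

Scaled: -0.077 m / 0.8 = -0.0963, 0.05 m / 0.8 = 0.0625.

Emit:
jog_arm(increments=[{"trans": [0.0313, -0.05, 0.0063]}, {"trans": [0.0625, -0.0963, 0.0125]}, {"trans": [0.0625, -0.0963, 0.0125]}])

```text
clock: 1.78
tcp_pos: [0.5784, 0.055, 0.2201]
ee_rot: [-3.137, 0.052, 0.002]
wrist_force: [-0.3, -0.6, 0.4]
opening: 0.0399
grasp_force: 0.0
```

Create wm.py:
```python
from h import *
def look(f):
    d=snap("wrist"); c=cloud(d); z=c[...,2]
    cv2.imwrite("pics/"+f,d["color"][...,::-1]); return d,c
def ray(d,u,v,z):
    K=np.array(d["mtx"]); r=d["T"][:3,:3]@[(u-K[0,2])/K[0,0],(v-K[1,2])/K[1,1],1]; o=d["T"][:3,3]; return o+r*(z-o[2])/r[2]
if __name__=="__main__":
    import pickle,sys
    d,c=look(sys.argv[1]); pickle.dump(d,open("W.pkl","wb"))
    h=cv2.cvtColor(d["color"],cv2.COLOR_RGB2HSV)
    m=(c[...,2]>.068)&(c[...,2]<.082)&(c[...,0]>.48)&(c[...,0]<.68)&(c[...,1]>.03)&(c[...,1]<.13)
    q=c[m]; r=cv2.minAreaRect(q[:,:2].astype(np.float32)); print("marker",m.sum(),r,np.median(q[:,2]))
    b=m&(h[...,1]>120)&(h[...,0]>105); print("cap",c[b].mean(0))
    st=(abs(c[...,2]-.06)<.004); print("stage z",np.median(c[st][:,2]))
```

```bash
python3 wm.py w1.png
```

```text
marker 2309 ((0.5837827324867249, 0.07826334238052368), (0.01975785568356514, 0.1287297010421753), 87.17344665527344) 0.07408293266846422
cap [0.62568494 0.07523273 0.07424812]
stage z 0.06013870911946495
```

View pics/w1.png

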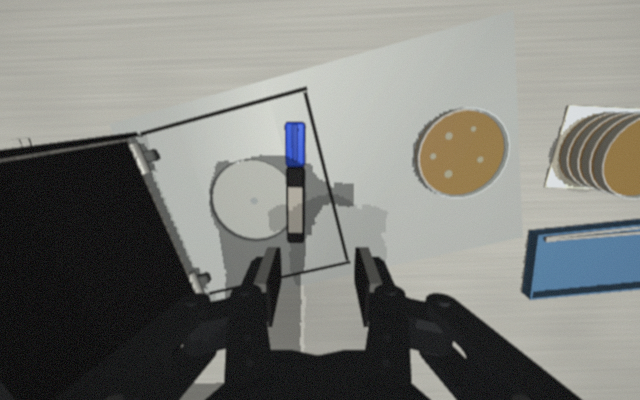

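The wrist view shows the marker at x≈295, y 122–242, the recess centre dot at (254,200) and the dish at (463,152). The wrist depth puts the marker top at z = 0.074 and the stage at 0.060, which match the given sizes.

Run:
```python
import pickle
from wm import *
d=pickle.load(open("W.pkl","rb")); c=cloud(d)
print("pocket",ray(d,254,200,.054).round(4),c[200,254]); print("dish",ray(d,463,152,.075),c[152,463])
```

```bash
python3 go.py .580 .078 .064 -.05
```

```text
pocket [0.5641 0.1263 0.054 ] [0.56419917 0.12618374 0.05433508]
dish [ 0.61315569 -0.09020145  0.075     ] [ 0.61308105 -0.09043744  0.07451832]
[ 0.0019 -0.0238  0.1564] [-0.004  0.002  0.015]
1.825 [0.5775 0.0537 0.2203] [-0.04  0.39 -0.13  1.06  0.    3.14] [ 0.18 -0.12 -0.2 ] 0.03985737346588671
```

Scaled: 0.08 m / 0.8 = 0.1, 0.06 m / 0.8 = 0.075, -1.85 rad / 3.1416 = -0.5889.

Emit:
jog_arm(increments=[{"trans": [0, -0.0125, 0], "turn_vec": [0, 0, -0.0589]}, {"trans": [0.0025, -0.03, 0], "turn_vec": [0, 0, -0.1178]}, {"trans": [0.0025, -0.03, 0], "turn_vec": [0, 0, -0.1767]}, {"trans": [0.0025, -0.03, 0], "turn_vec": [0, 0, -0.2355]}, {"trans": [0.0025, -0.03, 0], "turn_vec": [0, 0, -0.2944]}, {"trans": [0.0025, -0.03, 0], "turn_vec": [0, 0, -0.3533]}, {"trans": [0.0025, -0.03, 0.025], "turn_vec": [0, 0, -0.4122]}, {"trans": [0.0025, -0.03, 0.05], "turn_vec": [0, 0, -0.4711]}, {"trans": [0.0025, -0.03, 0.075], "turn_vec": [0, 0, -0.53]}, {"trans": [0.0025, -0.03, 0.1], "turn_vec": [0, 0, -0.5889]}], finger_gap=0.04)

```text
clock: 3.08
tcp_pos: [0.5798, 0.0757, 0.141]
ee_rot: [-1.931, -2.475, -0.004]
wrist_force: [-0.5, 0.5, 0.0]
opening: 0.0402
grasp_force: 0.0
```

```bash
python3 go.py .580 .078 .064 3.092
```

```text
[0.0019 0.0007 0.0771] [ 0.003 -0.003 -1.275]
3.075 [0.5798 0.0757 0.141 ] [ 0.    0.46 -0.23  0.88  0.    1.33] [-0.55  0.52  0.01] 0.040242203310724645
```

Scaled: 0.05 m / 0.8 = 0.0625, 0.03 m / 0.8 = 0.0375, -1.275 rad / 3.1416 = -0.4058.

Emit:
jog_arm(increments=[{"turn_vec": [0, 0, -0.0589]}, {"turn_vec": [0, 0, -0.1178]}, {"turn_vec": [0, 0, -0.1767]}, {"turn_vec": [0, 0, -0.2355]}, {"turn_vec": [0, 0, -0.2944]}, {"trans": [0, 0, 0.0125], "turn_vec": [0, 0, -0.3533]}, {"trans": [0.0025, 0.0013, 0.0375], "turn_vec": [0, 0, -0.4058]}, {"trans": [0.0025, 0.0013, 0.0625], "turn_vec": [0, 0, -0.4058]}, {"trans": [0.0025, 0.0013, 0.0625], "turn_vec": [0, 0, -0.4058]}], finger_gap=0.04)

```text
clock: 4.2
tcp_pos: [0.5791, 0.0783, 0.0903]
ee_rot: [-0.087, -3.137, -0.006]
wrist_force: [-0.4, -0.4, -0.7]
opening: 0.0398
grasp_force: 0.0
```

```bash
python3 go.py .580 .078 .064 3.092; python3 wm.py w2.png
```

```text
[-0.001  -0.0004  0.0263] [ 0.004 -0.004 -0.006]
4.2 [0.5791 0.0783 0.0903] [ 0.01  0.52 -0.28  0.77  0.    0.06] [-0.37 -0.41 -0.73] 0.03977211278272404
marker 6197 ((0.5820958614349365, 0.07812392711639404), (0.02008519135415554, 0.12939637899398804), 86.93861389160156) 0.0740768766665659
cap [0.62161567 0.07599784 0.07419192]
stage z 0.06015434876252751
```

Both wrist poses give the marker at (0.582, 0.078) with a top height of 0.074. I'll descend and grip it.

Scaled: 0.026 m / 0.8 = 0.0325, 0.015 m / 0.8 = 0.0188.

Emit:
jog_arm(increments=[{"trans": [-0.0013, 0, 0.0188]}, {"trans": [-0.0013, 0, 0.0325]}, {"trans": [-0.0013, 0, 0.0325]}], finger_gap=0.04)

```text
clock: 4.62
tcp_pos: [0.5811, 0.0795, 0.0642]
ee_rot: [-0.084, -3.138, -0.006]
wrist_force: [0.3, 0.4, 0.8]
opening: 0.0401
grasp_force: 0.0
```

Emit:
jog_arm(increments=[{}, {}, {}, {}], finger_gap=0.005, force=30)

```text
clock: 5.12
tcp_pos: [0.5824, 0.0796, 0.0657]
ee_rot: [0.084, 3.14, 0.006]
wrist_force: [0.8, -0.3, 2.2]
opening: 0.0189
grasp_force: 31.5
```

Scaled: -0.11 m / 0.8 = -0.1375, -0.08 m / 0.8 = -0.1.

```bash
python3 go.py .4445 -.3165 .0665 1.65
```

```text
[ 0.1165 -0.4029 -0.0025] [ 0.004 -0.003  1.438]
5.125 [0.5824 0.0796 0.0657] [ 0.01  0.55 -0.3   0.72  0.    0.06] [ 0.84 -0.34  2.17] 0.018909977506970804
```

Emit:
jog_arm(increments=[{"trans": [0, 0, -0.0375]}, {"trans": [0, 0, -0.1]}, {"trans": [0, 0, -0.1375]}])

```text
clock: 5.5
tcp_pos: [0.583, 0.0791, 0.1778]
ee_rot: [0.084, 3.138, 0.006]
wrist_force: [0.6, -0.3, -0.0]
opening: 0.0187
grasp_force: 31.3
```

```bash
python3 go.py .4445 -.3165 .11 1.65
```

```text
[ 0.1172 -0.4028  0.0658] [ 5.000e-03 -1.000e-03  1.438e+00]
5.5 [0.583  0.0791 0.1778] [ 0.01  0.43 -0.17  0.96  0.    0.06] [ 0.61 -0.31 -0.01] 0.018746073261915623
```

Scaled: -0.403 m / 0.8 = -0.5038, -0.38 m / 0.8 = -0.475, 1.438 rad / 3.1416 = 0.4577.

Emit:
jog_arm(increments=[{"trans": [0.0125, -0.05, 0], "turn_vec": [0, 0, 0.0477]}, {"trans": [0.0313, -0.1125, 0], "turn_vec": [0, 0, 0.0955]}, {"trans": [0.05, -0.175, 0], "turn_vec": [0, 0, 0.1432]}, {"trans": [0.0688, -0.2375, 0], "turn_vec": [0, 0, 0.191]}, {"trans": [0.0875, -0.3, 0], "turn_vec": [0, 0, 0.2387]}, {"trans": [0.1063, -0.3625, 0], "turn_vec": [0, 0, 0.2865]}, {"trans": [0.125, -0.425, 0], "turn_vec": [0, 0, 0.3438]}, {"trans": [0.1463, -0.475, 0.025], "turn_vec": [0, 0, 0.4011]}, {"trans": [0.1463, -0.5038, 0.0625], "turn_vec": [0, 0, 0.4577]}, {"trans": [0.1463, -0.5038, 0.0825], "turn_vec": [0, 0, 0.4577]}])

```text
clock: 6.75
tcp_pos: [0.4429, -0.3179, 0.1065]
ee_rot: [-2.131, -2.303, -0.005]
wrist_force: [-0.6, 1.5, -1.0]
opening: 0.0192
grasp_force: 31.3
```

```bash
python3 go.py .4445 -.3165 .0115 1.65; python3 wm.py w3.png
```

```text
[0.0008 0.0017 0.095 ] [-0.    -0.005 -0.002]
6.75 [ 0.4429 -0.3179  0.1065] [-0.76  0.44 -0.38  0.76  0.    0.73] [-0.63  1.49 -1.01] 0.019152376385916138
marker 0 ((0.0, 0.0), (0.0, 0.0), 0.0) nan
cap [nan nan nan]
stage z 0.06353140058963452
  return _methods._mean(a, axis=axis, dtype=dtype,
  ret = ret.dtype.type(ret / rcount)
wm.py:13: RuntimeWarning: Mean of empty slice.
  b=m&(h[...,1]>120)&(h[...,0]>105); print("cap",c[b].mean(0))
  ret = um.true_divide(
```

View pics/w3.png

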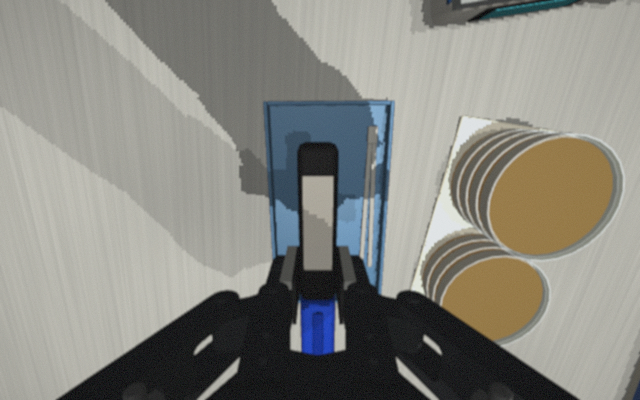

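The marker is held in line with the tray. It sits left of the forceps (370,190) and clear of the walls at x≈270 and x≈390, so I'll lower it and release.

Scaled: 0.094 m / 0.8 = 0.1175, 0.08 m / 0.8 = 0.1.

Emit:
jog_arm(increments=[{"trans": [0.0013, 0.0025, 0.0625]}, {"trans": [0.0013, 0.0025, 0.1]}, {"trans": [0.0013, 0.0025, 0.1175]}, {"trans": [0.0013, 0.0025, 0.1175]}])

```text
clock: 7.3
tcp_pos: [0.4457, -0.3143, 0.0137]
ee_rot: [-2.127, -2.307, -0.005]
wrist_force: [-0.3, 0.1, -0.1]
opening: 0.0188
grasp_force: 31.3
```

Emit:
jog_arm(increments=[{}, {}, {}], finger_gap=0.032)

```text
clock: 7.68
tcp_pos: [0.4461, -0.3157, 0.0146]
ee_rot: [-2.131, -2.307, -0.005]
wrist_force: [-1.0, -0.4, -0.2]
opening: 0.032
grasp_force: 0.0
```

Emit:
jog_arm(increments=[{"trans": [0, 0, -0.0375]}, {"trans": [0, 0, -0.1125]}, {"trans": [0, 0, -0.15]}, {"trans": [0, 0, -0.15]}])

```text
clock: 8.18
tcp_pos: [0.4473, -0.3173, 0.1369]
ee_rot: [2.129, 2.305, 0.005]
wrist_force: [-0.2, 0.5, 0.4]
opening: 0.032
grasp_force: 0.0
```

Run:
```python
from h import *
d=snap("top");c=cloud(d)
m=(c[...,2]>.012)&(c[...,2]<.022)&(c[...,0]>.41)&(c[...,0]<.475)&(c[...,1]<-.24)&(c[...,1]>-.4)&(d["color"].sum(-1)<520)
print(m.sum(),np.median(c[m],0),np.ptp(c[m],axis=0))
d=snap("wrist");c=cloud(d)
m=(c[...,2]<.05)&(c[...,0]>.41)&(c[...,0]<.475)&(c[...,1]<-.24)&(c[...,1]>-.4)
h=cv2.cvtColor(d["color"],cv2.COLOR_RGB2HSV)
k=m&(h[...,2]<70); print("black",np.percentile(c[k],[5,50,95],axis=0).round(4))
save(d,"w4.png")
```

```text
219 [ 0.44171048 -0.29952441  0.01660821] [0.03290896 0.09565786 0.00996133]
black [[ 0.4339 -0.3336  0.0135]
 [ 0.4439 -0.2953  0.0165]
 [ 0.4546 -0.2538  0.0179]]
```

The marker's top is at 0.0165, which is the tray floor plus 14 mm, so it's lying flat. Next I'll get the cover angle and look from above the dish.

Run:
```python
from h import *
import pickle
D=pickle.load(open("D0.pkl","rb"))
a=.216; xs=np.array([-np.sin(a),np.cos(a)]); ys=np.array([-np.cos(a),-np.sin(a)])
o=np.array([.5625,.128])-.085*xs
print("origin",o)
for n in D:
    c=cloud(D[n]); X=(c[...,:2]-o)@xs; Y=(c[...,:2]-o)@ys; z=c[...,2]
    m=(z>.1)&(z<.3)&(X>.1)&(X<.3)&(abs(Y)<.13)
    if m.sum()<20: continue
    for lo in np.arange(.1,.29,.02):
        k=m&(z>=lo)&(z<lo+.02)
        if k.sum()>3: print(n,lo.round(2),k.sum(),np.percentile(X[k],[5,50,95]).round(4),np.percentile(Y[k],[2,98]).round(3),z[k].max().round(3))
```

```bash
python3 go.py .622 -.155 .16 1.786;python3 go.py .605 -.07 .22 1.786
```

```text
origin [0.58071757 0.04497518]
scene 0.1 245 [0.1755 0.1876 0.1894] [-0.101  0.094] 0.12
scene 0.12 269 [0.179  0.1894 0.1906] [-0.1    0.093] 0.14
scene 0.14 284 [0.1805 0.1905 0.1919] [-0.101  0.093] 0.16
scene 0.16 288 [0.1806 0.1919 0.1932] [-0.101  0.091] 0.18
scene 0.18 299 [0.183  0.1932 0.1946] [-0.101  0.092] 0.2
scene 0.2 338 [0.1848 0.1942 0.1954] [-0.1    0.092] 0.22
scene 0.22 339 [0.1841 0.1952 0.1964] [-0.101  0.092] 0.24
scene 0.24 733 [0.1783 0.1912 0.1968] [-0.1    0.095] 0.26
scene 0.26 162 [0.1925 0.1962 0.1976] [-0.035  0.032] 0.277
top 0.1 128 [0.1712 0.1786 0.1797] [-0.095  0.101] 0.119
top 0.12 140 [0.1732 0.18   0.1812] [-0.094  0.101] 0.14
top 0.14 136 [0.1735 0.1812 0.1824] [-0.095  0.101] 0.16
top 0.16 146 [0.1766 0.1825 0.1835] [-0.095  0.1  ] 0.179
top 0.18 154 [0.1746 0.1837 0.1847] [-0.095  0.1  ] 0.2
top 0.2 24 [0.1746 0.1827 0.1844] [-0.097  0.102] 0.219
top 0.22 14 [0.1758 0.1774 0.1903] [-0.098  0.101] 0.24
top 0.24 661 [0.1778 0.1855 0.1945] [-0.094  0.099] 0.26
top 0.26 125 [0.1903 0.1925 0.1964] [-0.031  0.035] 0.279
[ 0.1463  0.1887 -0.0256] [ 0.001 -0.004 -0.136]
8.275 [ 0.4455 -0.3156  0.1337] [-0.75  0.41 -0.34  0.82  0.    0.74] [-0.44 -0.69 -0.49] 0.032071601403042445
[ 0.2326  0.1785 -0.0853] [ 0.001 -0.004 -0.136]
8.275 [ 0.4455 -0.3156  0.1337] [-0.75  0.41 -0.34  0.82  0.    0.74] [-0.44 -0.69 -0.49] 0.032071601403042445
```

Scaled: 0.187 m / 0.8 = 0.2338, -0.05 m / 0.8 = -0.0625, -0.05 rad / 3.1416 = -0.0159.

```bash
python3 go.py .62 -.14 .2 1.786
```

```text
[ 0.1615  0.1879 -0.0656] [ 0.001 -0.004 -0.136]
8.275 [ 0.4455 -0.3156  0.1337] [-0.75  0.41 -0.34  0.82  0.    0.74] [-0.44 -0.69 -0.49] 0.032071601403042445
```

Emit:
jog_arm(increments=[{"trans": [0.025, 0.025, -0.0625], "turn_vec": [0, 0, -0.0159]}, {"trans": [0.0625, 0.075, -0.0825], "turn_vec": [0, 0, -0.0318]}, {"trans": [0.1125, 0.125, -0.0825], "turn_vec": [0, 0, -0.0433]}, {"trans": [0.1625, 0.175, -0.0825], "turn_vec": [0, 0, -0.0433]}, {"trans": [0.2, 0.2338, -0.0825], "turn_vec": [0, 0, -0.0433]}, {"trans": [0.2, 0.2338, -0.0825], "turn_vec": [0, 0, -0.0433]}, {"trans": [0.2, 0.2338, -0.0825], "turn_vec": [0, 0, -0.0433]}], finger_gap=0.05)

```text
clock: 9.15
tcp_pos: [0.6182, -0.1414, 0.1985]
ee_rot: [-1.966, -2.443, -0.003]
wrist_force: [-1.1, -0.5, -0.1]
opening: 0.0501
grasp_force: 0.0
```

Create circ.py:
```python
from wm import *
import sys
from scipy.optimize import least_squares
# fit circles robustly from contours of mask rays
d,c=look(sys.argv[1])
h=cv2.cvtColor(d["color"],cv2.COLOR_RGB2HSV)
m=((h[...,0]<28)&(h[...,1]>85)&(c[...,2]>.06)&(c[...,2]<.085)&(c[...,1]>-.18)).astype(np.uint8)
k,l,s,ce=cv2.connectedComponentsWithStats(m)
if k>1:
    i=1+np.argmax(s[1:,4]); q,_=cv2.findContours((l==i).astype(np.uint8),cv2.RETR_EXTERNAL,cv2.CHAIN_APPROX_NONE); q=max(q,key=len)[:,0]
    q=q[(q[:,0]>1)&(q[:,0]<638)&(q[:,1]>1)&(q[:,1]<398)]
    P=np.array([ray(d,u,v,.0745)[:2] for u,v in q])
    f=least_squares(lambda p:np.hypot(*(P-p[:2]).T)-p[2],[*P.mean(0),.042],loss="soft_l1",f_scale=.001); print("dish",s[i],f.x.round(4),"res",np.median(abs(f.fun)).round(5),"top z",np.median(c[l==i][:,2]).round(4))
```

```bash
python3 circ.py w5.png; python3 go.py .573 .079 .2 1.786
```

```text
dish [ 277   94   90   92 6166] [ 0.6104 -0.0902  0.0403] res 0.00021 top z 0.075
[2.256e-01 3.100e-03 2.000e-04] [-0.002 -0.005 -0.001]
9.2 [ 0.618 -0.142  0.199] [-0.34  0.51  0.    1.07  0.    1.01] [ 0.17  0.36 -0.05] 0.05003503094650769
```

Next is the pocket view.

Scaled: 0.225 m / 0.8 = 0.2813, 0.18 m / 0.8 = 0.225.

Emit:
jog_arm(increments=[{"trans": [0.075, 0.0013, 0]}, {"trans": [0.15, 0.0025, 0]}, {"trans": [0.225, 0.0038, 0]}, {"trans": [0.2813, 0.0038, 0]}, {"trans": [0.2813, 0.0038, 0]}, {"trans": [0.2813, 0.0038, 0]}])

```text
clock: 9.95
tcp_pos: [0.574, 0.0774, 0.2014]
ee_rot: [-1.971, -2.444, -0.004]
wrist_force: [0.2, -0.1, -1.3]
opening: 0.0501
grasp_force: 0.0
```

Run:
```python
from wm import *
import pickle
d,c=look("w6.png"); pickle.dump(d,open("W6.pkl","wb"))
z=c[...,2]; print("floor z?",np.median(z[(z>.05)&(z<.057)]),((z>.05)&(z<.057)).sum())
```

```text
floor z? 0.05443155532175786 10600
```

View pics/w6.png

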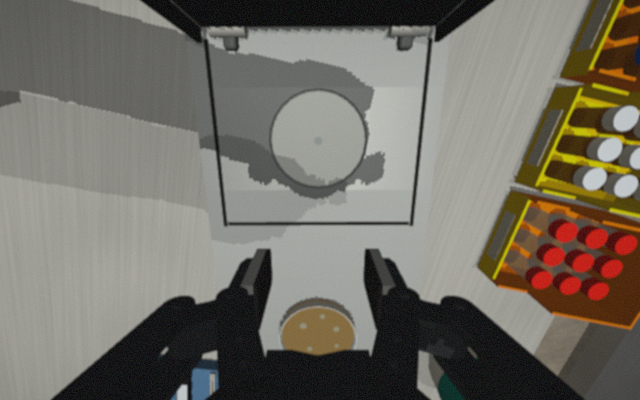

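The recess shows clearly. Its rim spans columns 270–367 and rows 89–188, with the centre dot at (318,140) and no marker left over it.

Run:
```python
from wm import *
import pickle
from scipy.optimize import least_squares
d=pickle.load(open("W6.pkl","rb")); c=cloud(d)
m=((c[...,2]<.0572)&(c[...,2]>.049)).astype(np.uint8); m[:75]=0;m[200:]=0;m[:,:255]=0;m[:,385:]=0
m=cv2.morphologyEx(m,cv2.MORPH_OPEN,np.ones((5,5)))
q=max(cv2.findContours(m,cv2.RETR_EXTERNAL,cv2.CHAIN_APPROX_NONE)[0],key=len)[:,0]
P=np.array([ray(d,u,v,.06)[:2] for u,v in q])
f=least_squares(lambda p:np.hypot(*(P-p[:2]).T)-p[2],[*P.mean(0),.047],loss="soft_l1",f_scale=.001); print(f.x.round(4),np.median(abs(f.fun)))
for z,(u,v) in ((.054,(318,139.5)),(.06,(318.5,138.5))): print(ray(d,u,v,z).round(4))
# frame lines for scanner yaw: line across (227,223)-(411,222) is along scanner y
A,B=ray(d,227,223,.06),ray(d,411,222,.06); v=(B-A)[:2]; print("yaw from line",np.arctan2(v[1],v[0]), np.linalg.norm(v))
p=f.x[:2]; D=np.array([.6104,-.0902]); v=p-D; print("dish->pocket",v,np.linalg.norm(v),"angle from y",np.arctan2(-v[0],v[1]))
```

```text
[0.5638 0.1275 0.0456] 0.0003470106316143945
[0.5637 0.1275 0.054 ]
[0.5638 0.129  0.06  ]
yaw from line 0.21876899362274638 0.1939939269299289
dish->pocket [-0.04656162  0.21765507] 0.22257967892249134 angle from y 0.21074739303527742
```

Scaled: -0.236 m / 0.8 = -0.295, -0.18 m / 0.8 = -0.225.

Emit:
jog_arm(increments=[{"trans": [-0.075, 0, 0]}, {"trans": [-0.15, 0, 0]}, {"trans": [-0.225, 0, 0]}, {"trans": [-0.295, 0, 0.0375]}, {"trans": [-0.295, 0, 0.1]}, {"trans": [-0.295, 0, 0.1]}])

```text
clock: 10.75
tcp_pos: [0.6206, -0.1529, 0.1161]
ee_rot: [-1.968, -2.434, -0.0]
wrist_force: [-0.7, -0.2, 0.3]
opening: 0.0498
grasp_force: 0.0
```

```bash
python3 go.py .6242 -.1547 .0635 1.782
```

```text
[-0.003   0.0035  0.0525] [-0.007 -0.009 -0.   ]
10.75 [ 0.6206 -0.1529  0.1161] [-0.36  0.59 -0.09  0.91  0.    1.  ] [-0.67 -0.22  0.33] 0.04979271376729367
```

Scaled: 0.052 m / 0.8 = 0.065, 0.03 m / 0.8 = 0.0375.

Emit:
jog_arm(increments=[{"trans": [-0.0038, 0.0044, 0.0375]}, {"trans": [-0.0038, 0.0044, 0.065]}, {"trans": [-0.0038, 0.0044, 0.065]}, {"trans": [0.0125, 0.0044, 0.065]}, {"trans": [0.0213, 0.0044, 0.065]}, {"trans": [0.0275, 0.0044, 0.065]}, {"trans": [0.0338, 0.0044, 0.065]}])

```text
clock: 11.62
tcp_pos: [0.6229, -0.1243, 0.0696]
ee_rot: [-1.97, -2.447, -0.004]
wrist_force: [0.5, -2.6, 3.1]
opening: 0.0496
grasp_force: 1.9
```

```bash
python3 circ.py w7.png; python3 go.py .574 .079 .0635 1.782
```

```text
dish [  231    90   167   164 20559] [ 0.6113 -0.0793  0.0403] res 0.00011 top z 0.0751
[ 0.2085 -0.0042  0.0065] [ 0.002 -0.003  0.005]
11.675 [ 0.6227 -0.1238  0.0695] [-0.31  0.62 -0.16  0.79  0.    1.04] [ 0.1  -2.25  3.82] 0.05012511712391264
```

View pics/w7.png

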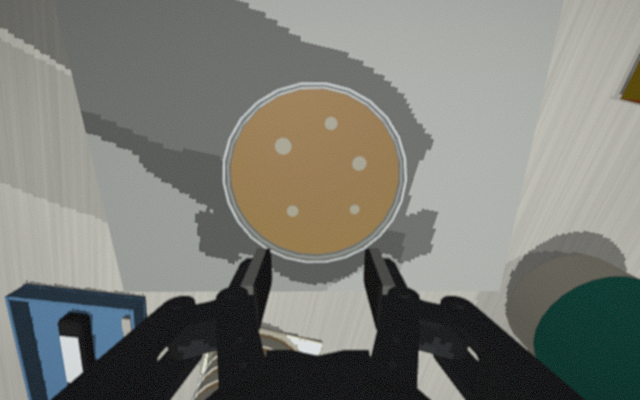

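The dish has moved 11 mm and sits squarely between the fingers, with its centre at (315,170). There is 3 N upward on the tool, so I'll raise it slightly before pushing on.

Scaled: -0.006 m / 0.8 = -0.0075, -0.004 m / 0.8 = -0.005.

Emit:
jog_arm(increments=[{"trans": [-0.005, 0, -0.0025]}, {"trans": [-0.0075, 0, -0.0025]}, {"trans": [-0.0075, 0, -0.0025]}])

```text
clock: 12.05
tcp_pos: [0.6234, -0.1302, 0.0702]
ee_rot: [-1.969, -2.444, -0.005]
wrist_force: [0.3, 0.1, 0.2]
opening: 0.0499
grasp_force: 0.0
```

Emit:
jog_arm(increments=[{}, {"trans": [0, 0, 0.0038]}, {"trans": [0, 0, 0.0038]}])

```text
clock: 12.42
tcp_pos: [0.6233, -0.1298, 0.0671]
ee_rot: [-1.968, -2.445, -0.005]
wrist_force: [0.3, 0.4, -0.1]
opening: 0.0499
grasp_force: 0.0
```

```bash
python3 circ.py w8.png; python3 go.py .574 .079 .0655 1.782
```

```text
dish [  230    75   173   171 22066] [ 0.6114 -0.079   0.0403] res 0.00011 top z 0.0751
[ 0.2146 -0.0036  0.0026] [ 0.    -0.004  0.004]
12.475 [ 0.6234 -0.1299  0.0672] [-0.32  0.63 -0.15  0.79  0.    1.03] [-0.64 -0.95  0.08] 0.0503049455918317
```

Scaled: 0.14 m / 0.8 = 0.175, 0.13 m / 0.8 = 0.1625.

Emit:
jog_arm(increments=[{"trans": [0.0125, 0, 0.0013]}, {"trans": [0.0313, 0, 0.0013]}, {"trans": [0.05, -0.0013, 0.0013]}, {"trans": [0.0688, -0.0013, 0.0013]}, {"trans": [0.0875, -0.0013, 0.0013]}, {"trans": [0.1063, -0.0019, 0.0013]}, {"trans": [0.125, -0.0025, 0.0013]}, {"trans": [0.1438, -0.0025, 0.0013]}, {"trans": [0.1625, -0.0025, 0.0013]}, {"trans": [0.175, -0.0025, 0.0013]}])

```text
clock: 13.72
tcp_pos: [0.5915, 0.0073, 0.0671]
ee_rot: [-1.968, -2.446, -0.005]
wrist_force: [0.4, 0.1, -0.2]
opening: 0.05
grasp_force: 0.1
```

```bash
python3 circ.py w9.png; python3 go.py .5737 .0823 .0665 1.786
```

```text
dish [  233    85   170   168 21501] [0.581  0.0544 0.0403] res 0.00011 top z 0.0751
[ 0.0759 -0.0012  0.001 ] [ 0.001 -0.005  0.002]
13.775 [0.5912 0.0084 0.0671] [-0.11  0.55 -0.29  0.73  0.    1.24] [-0.75  1.4   0.39] 0.050131429829235304
```

Emit:
jog_arm(increments=[{"trans": [0.0125, 0, 0]}, {"trans": [0.0275, -0.0013, 0]}, {"trans": [0.0425, -0.0013, 0]}, {"trans": [0.055, -0.0013, 0]}, {"trans": [0.065, -0.0015, 0]}, {"trans": [0.0725, -0.0015, 0]}, {"trans": [0.0725, -0.0015, 0]}])

```text
clock: 14.65
tcp_pos: [0.5781, 0.0632, 0.0673]
ee_rot: [-1.968, -2.446, -0.005]
wrist_force: [-0.5, 1.1, -0.1]
opening: 0.05
grasp_force: 0.0
```

```bash
python3 circ.py w10.png; python3 go.py .5737 .0823 .0665 1.786
```

```text
dish [  233    84   170   168 21588] [0.5676 0.1108 0.0404] res 0.00011 top z 0.0749
[ 0.0199 -0.0003  0.0009] [ 0.001 -0.004  0.   ]
14.7 [0.5782 0.0629 0.0674] [-0.02  0.54 -0.32  0.71  0.    1.33] [-0.14  0.47 -0.07] 0.050188051387005155
```

The rows are not in the units I measure in: shifts go in shares of 0.8 m and turns go in shares of 180 degrees. I convert before sending: 0.013 m / 0.8 = 0.0163, 0.011 m / 0.8 = 0.0138.

Emit:
jog_arm(increments=[{"trans": [0.0038, 0, 0]}, {"trans": [0.0075, 0, 0]}, {"trans": [0.0113, 0, 0]}, {"trans": [0.0138, 0, 0]}, {"trans": [0.0163, 0, 0]}, {"trans": [0.0163, 0, 0]}])

```text
clock: 15.45
tcp_pos: [0.5754, 0.0757, 0.0674]
ee_rot: [-1.968, -2.445, -0.005]
wrist_force: [0.5, -0.3, -0.4]
opening: 0.0503
grasp_force: 0.0
```

```bash
python3 circ.py w11.png; python3 go.py .5737 .0823 .0665 1.786
```

```text
dish [  234    87   168   168 21132] [0.5652 0.1218 0.0401] res 0.00018 top z 0.0732
[ 0.007  -0.0003  0.0009] [ 0.001 -0.004  0.   ]
15.5 [0.5755 0.0756 0.0674] [ 0.    0.54 -0.32  0.71  0.    1.36] [-0.97  0.2  -0.17] 0.050121877581098026
```

Scaled: 0.004 m / 0.8 = 0.005, 0.003 m / 0.8 = 0.0038.

Emit:
jog_arm(increments=[{"trans": [0.0013, 0, 0]}, {"trans": [0.0025, 0, 0]}, {"trans": [0.0038, 0, 0]}, {"trans": [0.005, 0, 0]}, {"trans": [0.005, 0, 0]}])

```text
clock: 16.12
tcp_pos: [0.5745, 0.0795, 0.0674]
ee_rot: [-1.968, -2.445, -0.005]
wrist_force: [-0.5, -0.4, -0.7]
opening: 0.0497
grasp_force: 0.0
```

```bash
python3 circ.py w12.png; python3 go.py .5737 .0823 .0665 1.786
```

```text
dish [  236    88   163   161 19698] [0.564  0.1272 0.0386] res 0.00012 top z 0.0691
[ 0.0029 -0.0002  0.0009] [ 0.001 -0.004  0.   ]
16.175 [0.5746 0.0795 0.0674] [ 0.01  0.54 -0.32  0.71  0.    1.36] [-0.3  -0.76  0.35] 0.05019856890415044
```

The dish's top is at 0.069, which is 9 mm above the stage, and its centre is within 1 mm of the recess centre. It's seated. Now I'll retreat, rise, and pass over the cover to get behind it.

Scaled: -0.245 m / 0.8 = -0.3063, -0.01 m / 0.8 = -0.0125.

Emit:
jog_arm(increments=[{"trans": [-0.0125, 0, 0]}, {"trans": [-0.0375, 0, 0]}, {"trans": [-0.075, 0, -0.0375]}, {"trans": [-0.075, 0, -0.1]}, {"trans": [-0.075, 0, -0.1625]}, {"trans": [-0.075, 0, -0.225]}, {"trans": [-0.075, 0, -0.2813]}, {"trans": [-0.075, 0, -0.3063]}, {"trans": [-0.075, 0, -0.3063]}], finger_gap=0, force=20)

```text
clock: 17.3
tcp_pos: [0.5885, 0.0183, 0.3139]
ee_rot: [1.971, 2.445, 0.008]
wrist_force: [1.4, 0.3, -0.6]
opening: -0.0004
grasp_force: 0.0
```

Create sc.py:
```python
from go import *
a=.216; xs=np.array([-np.sin(a),np.cos(a)]); ys=np.array([-np.cos(a),-np.sin(a)]); o=np.array([.5637,.1277])-.085*xs
if __name__=="__main__":
    s=env.get_state(); p=s["tcp_pos"]; print("t",s["clock"],"xs,ys,z",((p[:2]-o)@xs).round(4),((p[:2]-o)@ys).round(4),p[2].round(4),"yaw err",delta(*p,1.786)[1],"F scanner",(s["wrist_force"][:2]@xs).round(2),s["wrist_force"][2].round(2),s["joints"].round(2))
```

```bash
python3 sc.py
```

Run:
```python
from h import *
from sc import o,xs,ys
for n in("scene","top"):
    c=cloud(snap(n)); X=(c[...,:2]-o)@xs; Y=(c[...,:2]-o)@ys; z=c[...,2]
    k=(np.hypot(X-.085,Y)<.036)&(z>.04)&(z<.1); print(n,"dish top",k.sum(),np.median(z[k]).round(4)); 
    A=np.c_[X[k],Y[k],np.ones(k.sum())]; 
    if k.sum()>30: print(np.linalg.lstsq(A,z[k],rcond=None)[0].round(4))
```

```text
t 17.3 xs,ys,z -0.0271 -0.0008 0.3139 yaw err [ 0.005 -0.002 -0.001] F scanner -0.04 -0.59 [-0.1   0.36  0.07  1.27  0.    1.26]
scene dish top 274 0.0678
[0.0058 0.0043 0.0675]
top dish top 150 0.0683
[ 0.0351 -0.0136  0.0647]
```

Scaled: 0.287 m / 0.8 = 0.3588, 0.23 m / 0.8 = 0.2875.

Emit:
jog_arm(increments=[{"trans": [0.0625, 0, -0.0063]}, {"trans": [0.1375, 0, -0.0075]}, {"trans": [0.2125, 0, -0.0075]}, {"trans": [0.2875, 0, -0.0075]}, {"trans": [0.3588, 0, -0.0075]}, {"trans": [0.3588, 0, -0.0075]}, {"trans": [0.3588, 0, 0.0375]}, {"trans": [0.3588, 0, 0.0938]}, {"trans": [0.3588, 0, 0.0938]}])

```text
clock: 18.52
tcp_pos: [0.5234, 0.2979, 0.2336]
ee_rot: [-1.967, -2.441, 0.009]
wrist_force: [-0.7, -0.3, 0.6]
opening: -0.0003
grasp_force: 0.0
```

```bash
python3 sc.py
```

Run:
```python
from h import *
d=snap("scene"); save(d,"s2.png",(180,60,520,340))
```

```text
t 18.525 xs,ys,z 0.2599 0.0029 0.2336 yaw err [-0.009 -0.002 -0.001] F scanner -0.15 0.6 [ 0.39  0.43 -0.03  1.12  0.    1.75]
```

View pics/s2.png

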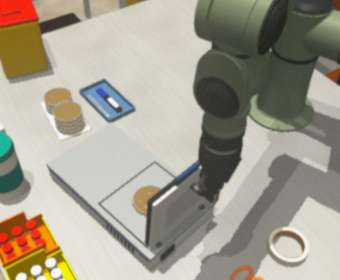

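Create arc.py:
```python
import sys
from sc import *
p=env.get_state()["tcp_pos"]; x0=(p[:2]-o)@xs; z0=p[2]
for t in map(float,sys.argv[1:]):
    r=.165; print(t,round(.178-r*np.cos(t)+.008*np.sin(t)+.011-x0,3),round(z0-(.072+r*np.sin(t)+.008*np.cos(t)),3))
```

```bash
python3 arc.py 1.6 1.5 1.4 1.3 1.2 1.1 1.0 .9
```

```text
1.6 -0.059 -0.0
1.5 -0.075 -0.001
1.4 -0.092 0.001
1.3 -0.108 0.003
1.2 -0.124 0.008
1.1 -0.139 0.014
1.0 -0.154 0.021
0.9 -0.168 0.03
```

Scaled: -0.154 m / 0.8 = -0.1925, -0.139 m / 0.8 = -0.1738.

Emit:
jog_arm(increments=[{"trans": [-0.0313, 0, 0]}, {"trans": [-0.0563, 0, 0]}, {"trans": [-0.0738, 0, 0]}, {"trans": [-0.0938, 0, 0]}, {"trans": [-0.115, 0, 0.0013]}, {"trans": [-0.135, 0, 0.0038]}, {"trans": [-0.155, 0, 0.01]}, {"trans": [-0.1738, 0, 0.0175]}, {"trans": [-0.1925, 0, 0.0263]}])

```text
clock: 19.7
tcp_pos: [0.5591, 0.1489, 0.216]
ee_rot: [-1.969, -2.445, -0.004]
wrist_force: [1.3, 2.1, 0.5]
opening: -0.0
grasp_force: 1.3
```

```bash
python3 sc.py; python3 arc.py 1.0 .9 .8 .7 .6 .5 .4 .3 .2 .1 .05 0
```

```text
t 19.7 xs,ys,z 0.1067 -0.0 0.216 yaw err [ 0.001 -0.004 -0.   ] F scanner 1.76 0.54 [ 0.13  0.39 -0.14  1.04  0.    1.49]
1.0 -0.0 0.001
0.9 -0.014 0.01
0.8 -0.027 0.02
0.7 -0.039 0.032
0.6 -0.049 0.044
0.5 -0.059 0.058
0.4 -0.067 0.072
0.3 -0.073 0.088
0.2 -0.078 0.103
0.1 -0.081 0.12
0.05 -0.082 0.128
0.0 -0.083 0.136
```

Scaled: 0.102 m / 0.8 = 0.1275, 0.095 m / 0.8 = 0.1188.

Emit:
jog_arm(increments=[{"trans": [-0.0175, 0, 0.0125]}, {"trans": [-0.0338, 0, 0.025]}, {"trans": [-0.0488, 0, 0.04]}, {"trans": [-0.0613, 0, 0.055]}, {"trans": [-0.0738, 0, 0.0725]}, {"trans": [-0.0838, 0, 0.09]}, {"trans": [-0.0913, 0, 0.105]}, {"trans": [-0.0975, 0, 0.1188]}, {"trans": [-0.1, 0, 0.1275]}])

```text
clock: 20.82
tcp_pos: [0.5757, 0.0722, 0.1134]
ee_rot: [-1.968, -2.445, -0.004]
wrist_force: [-0.5, 1.0, 0.8]
opening: 0.0004
grasp_force: 0.5
```

```bash
python3 sc.py; python3 arc.py .2 .1 .05 0
```

```text
t 20.825 xs,ys,z 0.0282 0.0002 0.1134 yaw err [-0.    -0.004 -0.   ] F scanner 1.12 0.78 [-0.    0.48 -0.28  0.81  0.    1.35]
0.2 0.001 0.001
0.1 -0.003 0.017
0.05 -0.004 0.025
0.0 -0.004 0.033
```

Scaled: 0.034 m / 0.8 = 0.0425, 0.032 m / 0.8 = 0.04.

Emit:
jog_arm(increments=[{"trans": [-0.0013, 0, 0.01]}, {"trans": [-0.0038, 0, 0.02]}, {"trans": [-0.005, 0, 0.0288]}, {"trans": [-0.005, 0, 0.035]}, {"trans": [-0.005, 0, 0.04]}, {"trans": [-0.005, 0, 0.0425]}, {"trans": [-0.005, 0, 0.0425]}])

```text
clock: 21.7
tcp_pos: [0.5769, 0.0688, 0.0803]
ee_rot: [-1.968, -2.445, -0.006]
wrist_force: [0.1, 0.2, -0.2]
opening: -0.0
grasp_force: 0.0
```

```bash
python3 sc.py
```

```text
t 21.7 xs,ys,z 0.0246 -0.0003 0.0803 yaw err [ 0.001 -0.004  0.   ] F scanner 0.15 -0.19 [-0.01  0.52 -0.31  0.74  0.    1.34]
```

Emit:
jog_arm(increments=[{"trans": [0, 0, 0.0013]}, {"trans": [0, 0, 0.0025]}, {"trans": [0, 0, 0.0038]}, {"trans": [0, 0, 0.0038]}])

```text
clock: 22.2
tcp_pos: [0.5771, 0.0688, 0.0799]
ee_rot: [-1.969, -2.446, -0.007]
wrist_force: [-6.3, 0.6, 17.9]
opening: -0.0002
grasp_force: 9.2
```

```bash
python3 sc.py
```

```text
t 22.2 xs,ys,z 0.0246 -0.0004 0.0799 yaw err [ 0.002 -0.004  0.   ] F scanner 1.96 17.92 [-0.01  0.52 -0.31  0.74  0.    1.34]
```

The tool meets a firm 18 N stop at z = 0.080, so the cover is closed. I'll lift clear and check.

Scaled: -0.2 m / 0.8 = -0.25, -0.17 m / 0.8 = -0.2125.

Emit:
jog_arm(increments=[{"trans": [0, 0, -0.0125]}, {"trans": [0, 0, -0.0625]}, {"trans": [-0.0375, 0, -0.125]}, {"trans": [-0.1125, 0, -0.175]}, {"trans": [-0.1875, 0, -0.2]}, {"trans": [-0.25, 0, -0.2125]}, {"trans": [-0.25, 0, -0.2125]}])

```text
clock: 23.08
tcp_pos: [0.6209, -0.132, 0.2476]
ee_rot: [1.976, 2.441, 0.006]
wrist_force: [-0.1, 1.0, 0.2]
opening: -0.0003
grasp_force: 0.0
```

```bash
python3 sc.py
```

Run:
```python
from h import *
from sc import o,xs,ys
for n in("scene","top"):
    d=snap(n); c=cloud(d); X=(c[...,:2]-o)@xs; Y=(c[...,:2]-o)@ys; z=c[...,2]
    k=(X>.01)&(X<.165)&(abs(Y)<.09)&(z>.03)&(z<.2); A=np.c_[X[k]-.178,Y[k],np.ones(k.sum())]
    print(n,k.sum(),np.median(z[k]),np.linalg.lstsq(A,z[k],rcond=None)[0].round(4))
    for lo,hi in((.005,.03),(.08,.1),(.14,.165)): q=k&(X>lo)&(X<hi); print(lo,np.median(z[q]).round(4))
    if n=="scene": save(d,"s3.png",(180,60,520,340))
```

```text
t 23.075 xs,ys,z -0.1809 -0.0002 0.2476 yaw err [ 0.004 -0.002 -0.006] F scanner 0.98 0.15 [-0.33  0.48  0.08  1.17  0.    1.03]
scene 3728 0.07920420192167399 [-0.0004 -0.0006  0.0792]
0.005 0.0788
0.08 0.0793
0.14 0.0789
top 3947 0.0796973266361698 [-0.0004  0.001   0.0797]
0.005 0.0794
0.08 0.0798
0.14 0.0792
```

View pics/s3.png

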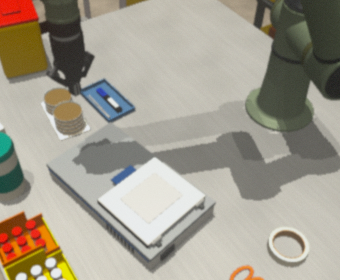

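The cover lies level at 0.079–0.080 in both views, a slope under 0.001 rad. The marker lies in the tray, and the arm is clear of everything.

```bash
python3 -c "
from station import env, camrig, sign_off
print(sign_off())"
```

```text
the job is handed in; nothing more can be done
None
```

The job is handed in (sign-off gave no verdict): by my measurements the marker is in the tray, the dish is seated in the recess, the cover is fully closed, and the stacks, tape and scissors were left alone.

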